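# Square a book case into the fence corner and catch it down

### The job

Slide the blue book case on the plywood jig fully home into the corner of the two metal fences, without turning it round, so that it sits square and flush against both. Then swing both red-handled catches inward over the case, each right round to its end stop, and leave the case still flush in the corner. Leave the jar, the brass weight, the wooden folding tool and the grey case where they are.

Things in the scene. Friction and masses are not known exactly. Their poses are not given: they have to be found in the camera images.
- jig: Jig fixed to the table: 12 mm plywood base (x -220 to 45, y -265 to 45 mm) and two aluminium fences 40 mm wide, tops at 44 mm. Origin: inner fence corner, at table height. x points away from the robot, y left, z up. Inner face of the far fence: plane x = 0 (y -240 to 0 mm); of the left fence: plane y = 0 (x -215 to 0 mm).
- case: Blue closed book case, rigid, 0.3 to 0.6 kg, paper label on top: 110 (x) x 140 (y) x 30 mm high, lying on the plywood, top 42 mm above the table. Origin: centre of underside. Starts 20 to 70 mm from the fences, up to 0.3 rad askew. Home: axes along the jig's, +x face on the far fence, +y face on the left fence; origin then at x -55, y -70 mm in the jig frame.
- case_corner (a point): The bottom corner of the blue case (its +x, +y corner) that belongs in the fence corner.
- far_catch (a joint): Angle (rad) of the far fence's catch about the vertical through point far_catch_axis. 0 to 0.25 at the start: parked, yellow bar pointing about to the jig's -y, along the fence; 1.4 = end stop, bar pointing to the jig's -x, over the case. Grows CLOCKWISE from above; bar's angle in the jig frame = 4.542 - value (from +x, counter-clockwise). Stays where left (0.05 N m).
- left_catch (a joint): Angle (rad) of the left fence's catch about the vertical through point left_catch_axis. 0 to 0.25 at the start: parked, yellow bar pointing about to the jig's -x, along the fence; 1.4 = end stop, bar pointing to the jig's -y, over the case. Grows COUNTER-CLOCKWISE from above; bar's angle in the jig frame = -2.971 + value. Stays where left (0.05 N m).
- far_catch_axis (a point): On the far catch's axis, 70 mm above the table, mid red wing handle (jig x 20, y -70 mm). The wing stands on the bar, centred on the axis: 48 mm long along the bar, 12 mm thick, from 54 to 86 mm above the table. The yellow bar: 18 mm wide, 46 to 54 mm above the table (4 mm over the case's top), reaching 62 mm from the axis.
- left_catch_axis (a point): The same point on the left catch (jig frame x = -55, y = 20 mm); same sizes.
- paste_jar: Bystander: closed jar with a black cap, 68 mm across, 95 mm high, beside the left fence. Origin: centre of its underside.
- weight: Bystander: brass weight with a knob, 60 mm across, 66 mm high, right of the jig. Origin: centre of its underside.
- folder: Bystander: dark wooden flat folding tool, 24 x 150 x 6 mm, lying beyond the far fence. Origin: centre of its underside.
- grey_case: Bystander: a grey book case, the same size as the blue one, lying on the table to the right. Origin: centre of its underside.
There are look-alikes about, which are no part of the job. Leave any orange look-alike of the case alone.

How it is judged:
By the outcome, as a careful person would: the job done as asked, in the order asked, and still so for the second after the job is handed in, with the robot touching nothing.
It also fails if it takes over 72 s, if anything falls off the work surface, if the arm or the gripper's body presses on something with over 40 N, if the wrist force passes 120 N, or if a joint passes its speed limit or range.

### The arm

A 6-joint arm with a two-finger parallel gripper is mounted at the origin on the work surface. World frame = base frame: x ahead of the robot, y to its left, z up, the work surface at z = 0. Lengths are in mm, angles in rad, forces in N, time in s.
With the tool pointing down it reaches from about 325 to 850 mm from the base axis. Payload 4.4 kg.
Tool frame: the origin (TCP) lies at the very end of the fingers, on their centre line; the grasp point (between the pads) lies 19 mm behind it (manip.grip_point_offset is the distance from the TCP to the grasp point, in mm); z points along the fingers, y is the line along which they close (so a half turn about z gives the same grasp; the last joint's range is limited). The gripper opens to 94 mm and grips with 3 to 60 N. Pads are 16 mm wide; open, the fingers measure 119 mm over their backs; the gripper's body (75 mm by 177 mm) begins 78 mm behind the grasp point.
Start: joints at [-1.294, 0.207, 1.542, -0, 1.393, -0.15], TCP at [238.539, -523.188, 169.547] pointing down, gripper open.
Joint ranges: [-2.73, 2.73], [-0.86, 2.22], [0.23, 2.46], [-1.11, 4.25], [0.08, 2.63], [-2.82, 2.82]. Speed limits (rad/s): [2.79, 2.79, 3.14, 3.14, 3.14, 3.14].

### API

Orientations are given as a unit quaternion [w, x, y, z].
In Python, from cell import get_obs, cams, workorder, manip gives the robot as it stands. The module is installed in compiled form; this text tells all that it offers.
- The arm moves only by the tool send_rows, never from a script. Its argument "rows" is a list of rows, each an object with "slide": the shift along the tool's x, y, z in cm, a list of three; "angular": the turn, a rotation vector about the tool's x, y, z in rad, a list of three. A call has 1 to 20 rows; each row is the pose to reach, as a shift and turn from the pose commanded when the call began, along the tool's axes at that moment; what a row does not reach only later rows make up. A row lasts 1/12 s, in which the tool goes at most 41.7 mm and 7.16 degrees, less where a joint would pass 70% of its speed; a pose out of reach is approached as far as the arm can. A call with a gripper value outside its range is refused whole. "grip" is the closure, from 0 (fully open) to 1 (shut), set as the call begins (left out, the last holds). The fingers move at their own pace and stop on an object; "squeeze" is the grip in N (left out, the last holds). Time passes only in rows, so rows that repeat a pose let the fingers close. It gives the time, the measured TCP pose, the force, the opening and the grip force at its end, in the units of the state.
- get_obs(): the state, without advancing time (a new reading comes with each control period).
- cams.snapshot(name): name is "side" or "top" or "wrist"; returns (picture, depth): 400x640x3 uint8, blue, green, red; 400x640 float32, mm along the optical axis (not along the pixel's ray), 0 where there is no reading.
- cams.camera_params(name): a dict with "fovy" (degrees; the focal length in pixels is half the picture's height over the tangent of half this angle, whatever the lens; pixels are square), "cx", "cy" (the principal point, pixels), "camera_from_world" (4x4, takes a point from world to camera coordinates). Camera axes: x right, y down, z forward; pixel columns grow to the right and rows downward; lengths in mm; the calibration is good to about 2 mm. A picture is of the moment at which its call begins: read the wrist's pose just before it. camera_params takes no time and is no camera call; for the wrist camera it gives the pose at the moment of the call.
- workorder.hand_in(): hands the job in; it is judged then, once.
The state is a dict: "time": time; "joint_pos": joint angles; "qd": joint speeds; "effort": joint torques, N m; "eef_pos": TCP position; "tool_rot": TCP orientation; "wrist_force": force on the tool from outside, world axes, zero at the start; "moment": the same for the moment, N m; "grip_width": finger opening in mm; "grasp_force": force on a finger pad.
Only numpy, scipy, OpenCV 4.12 (cv2) and the standard library are available. Lean on these libraries where they do the work, as an engineer would, in place of code of your own. Each camera call takes 0.05 s, during which the arm holds its last target. There are 200 camera calls.

## Working session

There is one attempt and no reset: what is moved stays moved. The work goes in short steps, Python scripts to look and compute and a tool call to move; the robot and the scene stay as the last step left them, time stands still between calls to the robot, and variables do not carry over. Pictures are saved under pics/ and viewed, at most 10 in all, crops included, and the job is handed in when it is done.

Besides the shell and the picture viewer there is one more tool, called after "Request:" in YAML: its name, and indented under it one key for each argument. send_rows: Moves the arm, as the interface text tells. Its arguments: {"type":"object","properties":{"rows":{"type":"array"},"grip":{"type":"number"},"squeeze":{"type":"number"}},"required":["rows"]}

```bash
mkdir -p pics; python3 - <<'E'
from cell import get_obs,cams
import cv2,numpy as np
print(get_obs())
for n in("top","side"):
    p,d=cams.snapshot(n);cv2.imwrite(f"pics/{n}0.png",p);np.save(f"{n}0.npy",d)
    print(n,cams.camera_params(n))
E
```

```text
{'time': 0.0, 'joint_pos': array([-1.29349543e+00,  2.07437800e-01,  1.54294179e+00, -2.44848740e-05,
        1.39349633e+00, -1.50517755e-01]), 'qd': array([-0.00184179,  0.00110297, -0.001422  , -0.00044042, -0.00050207,
        0.00140231]), 'effort': array([ 5.44810644e-05, -3.70879483e+01, -2.81417245e+01,  6.98844739e-02,
        3.61791858e-02, -1.69467417e-04]), 'eef_pos': array([ 238.28579006, -522.32436784,  168.38657936]), 'tool_rot': array([-1.13857437e-03,  9.77207407e-01,  2.12283725e-01, -8.43451487e-05]), 'wrist_force': array([-0.3872409 ,  0.07086152,  0.28737697]), 'moment': array([-0.0174726 ,  0.00875501, -0.05150318]), 'grasp_force': 0.0, 'grip_width': 93.76562749810698}
top {'fovy': 52.0303430285485, 'cx': 317.9667351535363, 'cy': 197.5374132140749, 'camera_from_world': array([[-2.63344240e-02, -9.99652103e-01, -1.47333317e-03,
        -1.25003994e+02],
       [-9.93519500e-01,  2.63358304e-02, -1.10568654e-01,
         5.45693224e+02],
       [ 1.10568989e-01, -1.44797657e-03, -9.93867397e-01,
         1.29642215e+03],
       [ 0.00000000e+00,  0.00000000e+00,  0.00000000e+00,
         1.00000000e+00]])}
side {'fovy': 52.155965189312674, 'cx': 323.57676278214694, 'cy': 204.39459174691171, 'camera_from_world': array([[-8.76840659e-01, -4.80279123e-01,  2.19641371e-02,
         4.43945732e+02],
       [-2.73480780e-01,  4.60675607e-01, -8.44385130e-01,
         2.61992436e+02],
       [ 3.95422208e-01, -7.46397983e-01, -5.35286212e-01,
         8.66104249e+02],
       [ 0.00000000e+00,  0.00000000e+00,  0.00000000e+00,
         1.00000000e+00]])}
```

View pics/top0.png

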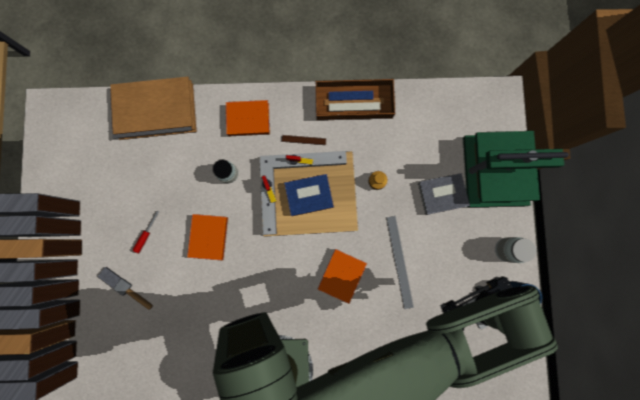

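View pics/side0.png

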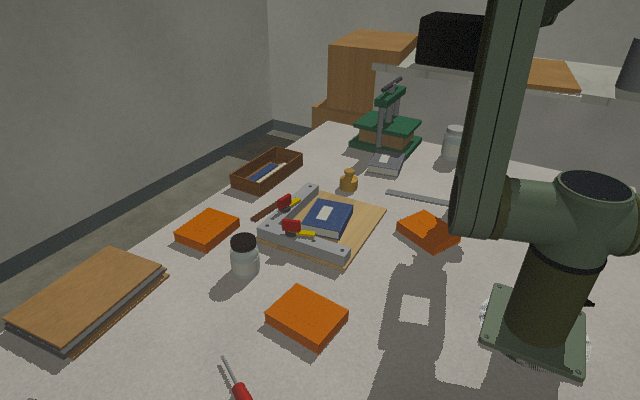

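Top view: the jig is at px (262–355, 152–235), with its fence corner at about (266,157). The blue case is at (310,195), the far catch at (297,159) and the left catch at (267,188). The only blue book case on plywood is at (310,195). The orange cases at (247,118), (208,237) and (343,276) are decoys, and the grey case is at (441,194).

```bash
cat > h.py <<'E'
import numpy as np,cv2
from cell import get_obs,cams
def ray(cp,uv,z):
    """pixels -> world points on plane z"""
    f=200/np.tan(np.radians(cp["fovy"]/2));T=cp["camera_from_world"];R=T[:3,:3];o=-R.T@T[:3,3]
    uv=np.atleast_2d(np.asarray(uv,float))
    d=np.c_[(uv[:,0]-cp["cx"])/f,(uv[:,1]-cp["cy"])/f,np.ones(len(uv))]@R
    return o+d*((z-o[2])/d[:,2])[:,None]
def proj(cp,P):
    f=200/np.tan(np.radians(cp["fovy"]/2));T=cp["camera_from_world"]
    c=np.atleast_2d(P)@T[:3,:3].T+T[:3,3]
    return np.c_[f*c[:,0]/c[:,2]+cp["cx"],f*c[:,1]/c[:,2]+cp["cy"]]
def mask(p,name):
    h=cv2.cvtColor(p,cv2.COLOR_BGR2HSV);H,S,V=cv2.split(h)
    return {"blue":(H>100)&(H<130)&(S>90)&(V>30),"red":((H<6)|(H>173))&(S>170)&(V>60),"yellow":(H>22)&(H<33)&(S>190)&(V>100)}[name].astype(np.uint8)
def blobs(m,amin=10):
    c,_=cv2.findContours(m,cv2.RETR_EXTERNAL,cv2.CHAIN_APPROX_NONE)
    return sorted([k for k in c if cv2.contourArea(k)>=amin],key=cv2.contourArea,reverse=True)
E
python3 - <<'E'
from h import *
cp=cams.camera_params("top");p=cv2.imread("pics/top0.png")
r=p[140:245,250:370]
cv2.imwrite("pics/crop0.png",cv2.resize(r,None,fx=5.7,fy=5.7,interpolation=cv2.INTER_CUBIC))
for n,z in(("blue",42),("red",70),("yellow",54)):
    m=mask(p,n);m[:145]=0;m[240:]=0;m[:,:255]=0;m[:,365:]=0
    for c in blobs(m,5):
        q=c[:,0,:]
        box=cv2.boxPoints(cv2.minAreaRect(ray(cp,q,z)[:,:2].astype(np.float32)))
        print(n,q.mean(0),box.round(1).tolist(),ray(cp,q.mean(0),z)[0].round(1))
E
```

```text
blue [308.45070423 194.54929577] [[486.79998779296875, -52.0], [511.20001220703125, -184.8000030517578], [616.2999877929688, -165.5], [592.0, -32.70000076293945]] [ 551.3 -109.1   42. ]
red [265.39285714 182.5       ] [[566.5, 23.700000762939453], [571.2000122070312, 11.199999809265137], [612.9000244140625, 27.0], [608.0999755859375, 39.5]] [589.9  25.1  70. ]
red [293.         157.53571429] [[658.7999877929688, -81.9000015258789], [670.7000122070312, -83.69999694824219], [676.5999755859375, -45.099998474121094], [664.7000122070312, -43.20000076293945]] [667.6 -63.5  70. ]
yellow [271.11538462 195.96153846] [[528.5, 8.199999809265137], [534.5999755859375, -4.599999904632568], [568.4000244140625, 11.5], [562.2999877929688, 24.299999237060547]] [548.5   9.5  54. ]
yellow [306.         160.88461538] [[650.9000244140625, -119.80000305175781], [663.7000122070312, -121.5999984741211], [668.7000122070312, -86.5], [655.7999877929688, -84.69999694824219]] [ 658.9 -104.    54. ]
```

View pics/crop0.png

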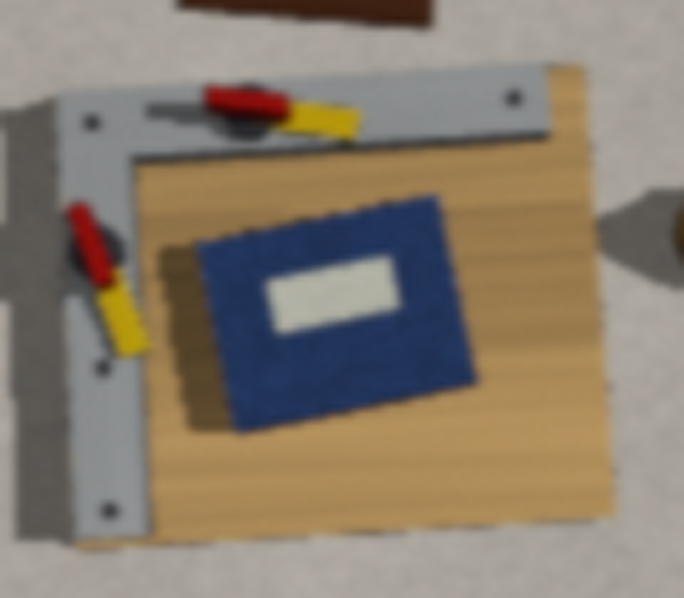

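The crop confirms the blue case at crop px (335,315) on the plywood. The bars are at (320,120) and (122,320), and the fence corner is at (135,157). Next I move over the jig to measure with the wrist camera.

```bash
cat >> h.py <<'E'
from scipy.spatial.transform import Rotation as Ro
def to(pos,ya):
    """tool-frame slide (cm) and rotvec from the measured pose to pos with tool down, tool y at world angle ya"""
    s=get_obs();w,x,y,z=s["tool_rot"];R=Ro.from_quat([x,y,z,w])
    yv=np.array([np.cos(ya),np.sin(ya),0]);zv=np.array([0,0,-1.])
    G=Ro.from_matrix(np.c_[np.cross(yv,zv),yv,zv])
    d=R.inv().apply(np.array(pos)-s["eef_pos"])/10
    print("slide",d.round(2).tolist(),"ang",(R.inv()*G).as_rotvec().round(3).tolist())
E
python3 -c "
from h import *
to((460,-70,330),-1.545)"
```

```text
slide [38.94, -32.0, -16.07] ang [-0.002, 0.0, 0.402]
```

Request:
send_rows:
  rows:
    - {"slide": [0, 0, -10], "angular": [0, 0, 0]}
    - {"slide": [0, 0, -10], "angular": [0, 0, 0]}
    - {"slide": [38.9, -32, -16], "angular": [0, 0, 0.402]}
    - {"slide": [38.9, -32, -16], "angular": [0, 0, 0.402]}
    - {"slide": [38.9, -32, -16], "angular": [0, 0, 0.402]}
    - {"slide": [38.9, -32, -16], "angular": [0, 0, 0.402]}
    - {"slide": [38.9, -32, -16], "angular": [0, 0, 0.402]}
    - {"slide": [38.9, -32, -16], "angular": [0, 0, 0.402]}
    - {"slide": [38.9, -32, -16], "angular": [0, 0, 0.402]}
    - {"slide": [38.9, -32, -16], "angular": [0, 0, 0.402]}
    - {"slide": [38.9, -32, -16], "angular": [0, 0, 0.402]}
    - {"slide": [38.9, -32, -16], "angular": [0, 0, 0.402]}
    - {"slide": [38.9, -32, -16], "angular": [0, 0, 0.402]}
    - {"slide": [38.9, -32, -16], "angular": [0, 0, 0.402]}
    - {"slide": [38.9, -32, -16], "angular": [0, 0, 0.402]}
    - {"slide": [38.9, -32, -16], "angular": [0, 0, 0.402]}
    - {"slide": [38.9, -32, -16], "angular": [0, 0, 0.402]}
    - {"slide": [38.9, -32, -16], "angular": [0, 0, 0.402]}
    - {"slide": [38.9, -32, -16], "angular": [0, 0, 0.402]}
    - {"slide": [38.9, -32, -16], "angular": [0, 0, 0.402]}

```text
time: 1.77
eef_pos: [459.1, -72.1, 329.1]
tool_rot: [0.0, 1.0, 0.011, -0.0]
wrist_force: [0.6, 0.1, 0.0]
grip_width: 93.8
grasp_force: 0.0
```

```bash
python3 - <<'E'
from h import *
s=get_obs();print(s["time"],s["eef_pos"],s["joint_pos"].round(2))
cp=cams.camera_params("wrist");p,d=cams.snapshot("wrist");cv2.imwrite("pics/w1.png",p);np.save("w1.npy",d)
import pickle;pickle.dump(cp,open("w1.pkl","wb"))
print(cp)
E
```

```text
1.7667 [459.0872349  -72.09627484 329.13609808] [-0.34 -0.11  1.55 -0.    1.7   1.21]
{'fovy': 62.957649560288246, 'cx': 318.92041526596927, 'cy': 198.1894885686119, 'camera_from_world': array([[ 2.17133910e-02, -9.99764168e-01,  3.70088857e-04,
        -8.22930099e+01],
       [-9.59592280e-01, -2.07370352e-02,  2.80628991e-01,
         3.66035368e+02],
       [-2.80555136e-01, -6.44854142e-03, -9.59816249e-01,
         6.73510484e+02],
       [ 0.00000000e+00,  0.00000000e+00,  0.00000000e+00,
         1.00000000e+00]])}
```

View pics/w1.png

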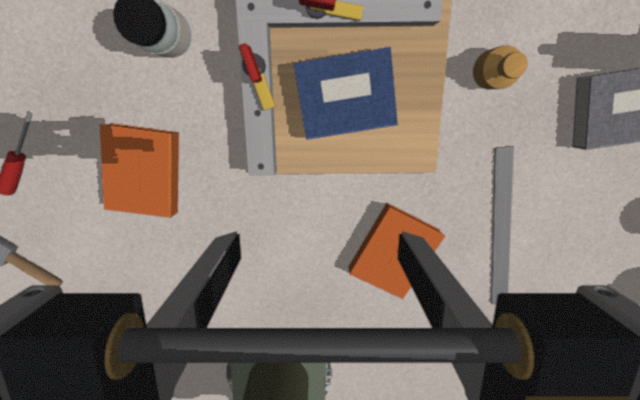

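Wrist view: the jig's inner corner is at about (270,24). The blue case spans (295–397, 48–138). The left catch is at (256,75), the far catch at (330,5), and the jar at (145,20).

```bash
cat >> h.py <<'E'
def fit(P):
    vx,vy,x,y=cv2.fitLine(np.asarray(P,np.float32),cv2.DIST_HUBER,0,.01,.01).ravel();return np.array([x,y]),np.array([vx,vy])
def J(jig,P):  # world->jig
    c,s=np.cos(jig[2]),np.sin(jig[2]);return (np.atleast_2d(P)[:,:2]-jig[:2])@np.array([[c,-s],[s,c]])
def W(jig,P):
    c,s=np.cos(jig[2]),np.sin(jig[2]);return np.atleast_2d(P)@np.array([[c,s],[-s,c]])+jig[:2]
E
python3 - <<'E'
from h import *
import pickle
cp=pickle.load(open("w1.pkl","rb"));p=cv2.imread("pics/w1.png")
H,S,V=cv2.split(cv2.cvtColor(p,cv2.COLOR_BGR2HSV))
w=((H>8)&(H<26)&(S>70)&(V>40)).astype(np.uint8)
far=[(u,np.flatnonzero(w[15:45,u])[0]+14.5) for u in range(285,430) if w[15:45,u].any()]
lef=[(np.flatnonzero(w[v,255:290])[0]+254.5,v) for v in range(40,170) if w[v,255:290].any() and not 85<v<112]
a,da=fit(ray(cp,far,12)[:,:2]);b,db=fit(ray(cp,lef,12)[:,:2])
print("far dir",np.arctan2(da[1],da[0]),"left dir",np.arctan2(db[1],db[0]),far[::30],lef[::25])
t=np.linalg.solve(np.c_[da,-db],b-a);c=a+t[0]*da;print("corner",c)
ya=np.arctan2(*(da*np.sign(-da[1]))[::-1])+np.pi/2; yb=np.arctan2(*(db*np.sign(db[0]))[::-1]);print("yaw",ya,yb)
jig=np.r_[c,(ya+yb)/2];np.save("jig.npy",jig)
for n,z in(("blue",42),("red",86),("yellow",54)):
    m=mask(p,n);m[180:]=0;m[:,:230]=0;m[:,450:]=0
    for c in blobs(m,20):
        if n=="blue": c=cv2.convexHull(c)
        q=c[:,0,:];r=cv2.minAreaRect(ray(cp,q,z)[:,:2].astype(np.float32));print(n,r[1],r[2]);print(J(jig,cv2.boxPoints(r)).round(1).tolist())
print("base far-right check", J(jig,ray(cp,[(437,173),(247,175)],12)))
E
```

```text
far dir -1.5398538 left dir 0.029420005 [(285, np.float64(26.5)), (315, np.float64(26.5)), (345, np.float64(14.5)), (375, np.float64(26.5)), (405, np.float64(25.5))] [(np.float64(270.5), 40), (np.float64(271.5), 65), (np.float64(273.5), 116), (np.float64(274.5), 141), (np.float64(276.5), 166)]
corner [647.47437     4.3291016]
yaw 0.03094256 0.029420005
blue (106.91197204589844, 136.50286865234375) 10.181084632873535
[[-159.1999969482422, -52.099998474121094], [-139.10000610351562, -187.10000610351562], [-33.400001525878906, -171.39999389648438], [-53.400001525878906, -36.400001525878906]]
red (46.36094284057617, 13.350486755371094) 19.4919490814209
[[-81.4000015258789, 17.0], [-77.30000305175781, 4.300000190734863], [-33.20000076293945, 18.399999618530273], [-37.20000076293945, 31.100000381469727]]
red (5.507729530334473, 29.78486442565918) 1.2498513460159302
[[9.100000381469727, -61.5], [8.899999618530273, -91.30000305175781], [14.399999618530273, -91.4000015258789], [14.600000381469727, -61.599998474121094]]
base far-right check [[-221.30505148 -266.58023534]
 [-221.99606134   48.81778444]]
```

```bash
python3 -c "
from h import *
j=np.load('jig.npy')
P=W(j,(-190,-120))[0];print(P);to((*P,60),j[2]-np.pi/2)"
```

```text
[ 461.18210256 -121.34981859]
slide [0.1, 4.94, 26.93] ang [-0.0, 0.001, -0.007]
```

Request:
send_rows:
  rows:
    - {"slide": [0.1, 4.9, 26.9], "angular": [0, 0, -0.007]}
    - {"slide": [0.1, 4.9, 26.9], "angular": [0, 0, -0.007]}
    - {"slide": [0.1, 4.9, 26.9], "angular": [0, 0, -0.007]}
    - {"slide": [0.1, 4.9, 26.9], "angular": [0, 0, -0.007]}
    - {"slide": [0.1, 4.9, 26.9], "angular": [0, 0, -0.007]}
    - {"slide": [0.1, 4.9, 26.9], "angular": [0, 0, -0.007]}
    - {"slide": [0.1, 4.9, 26.9], "angular": [0, 0, -0.007]}
    - {"slide": [0.1, 4.9, 26.9], "angular": [0, 0, -0.007]}
    - {"slide": [0.1, 4.9, 28.9], "angular": [0, 0, -0.007]}
    - {"slide": [0.1, 4.9, 30.9], "angular": [0, 0, -0.007]}
    - {"slide": [0.1, 4.9, 30.9], "angular": [0, 0, -0.007]}
    - {"slide": [0.1, 4.9, 30.9], "angular": [0, 0, -0.007]}

```text
time: 2.82
eef_pos: [462.1, -119.9, 21.4]
tool_rot: [-0.0, 1.0, 0.016, -0.0]
wrist_force: [0.7, 0.1, 0.4]
grip_width: 93.7
grasp_force: 0.0
```

Request:
send_rows:
  rows:
    - {"slide": [1, 0, 0], "angular": [0, 0, 0]}
    - {"slide": [1.5, 0, 0], "angular": [0, 0, 0]}
    - {"slide": [2, 0, 0], "angular": [0, 0, 0]}
    - {"slide": [2.4, 0, 0], "angular": [0, 0, 0]}
    - {"slide": [2.8, 0, 0], "angular": [0, 0, 0]}
    - {"slide": [3.2, 0, 0], "angular": [0, 0, 0]}
    - {"slide": [3.6, 0, 0], "angular": [0, 0, 0]}
    - {"slide": [4, 0, 0], "angular": [0, 0, 0]}
    - {"slide": [4.4, 0, 0], "angular": [0, 0, 0]}
    - {"slide": [4.8, 0, 0], "angular": [0, 0, 0]}
    - {"slide": [5.2, 0, 0], "angular": [0, 0, 0]}
    - {"slide": [5.5, 0, 0], "angular": [0, 0, 0]}
    - {"slide": [5.8, 0, 0], "angular": [0, 0, 0]}
    - {"slide": [6.1, 0, 0], "angular": [0, 0, 0]}
    - {"slide": [6.4, 0, 0], "angular": [0, 0, 0]}
    - {"slide": [6.6, 0, 0], "angular": [0, 0, 0]}
    - {"slide": [6.6, 0, 0], "angular": [0, 0, 0]}

```text
time: 4.23
eef_pos: [528.4, -117.5, 20.6]
tool_rot: [0.0, 1.0, 0.016, 0.0]
wrist_force: [-0.2, -1.2, 0.5]
grip_width: 94.0
grasp_force: 0.0
```

Request:
send_rows:
  rows:
    - {"slide": [0.1, 0, 0], "angular": [0, 0, 0]}
    - {"slide": [0.2, 0, 0], "angular": [0, 0, 0]}
    - {"slide": [0.3, 0, 0], "angular": [0, 0, 0]}
    - {"slide": [0.4, 0, 0], "angular": [0, 0, 0]}
    - {"slide": [0.4, 0, 0], "angular": [0, 0, 0]}

```text
time: 4.65
eef_pos: [532.2, -117.3, 20.6]
tool_rot: [0.0, 1.0, 0.016, 0.0]
wrist_force: [0.1, 0.9, 0.1]
grip_width: 93.9
grasp_force: 0.0
```

```bash
cat > look.py <<'E'
import sys
from h import *
j=np.load('jig.npy');s=get_obs();print("tcp jig",J(j,s["eef_pos"]).round(1),s["eef_pos"][2].round(1),s["wrist_force"].round(1),s["time"])
cp=cams.camera_params("wrist");p,_=cams.snapshot("wrist");cv2.imwrite(f"pics/{sys.argv[1]}.png",p)
cp=cams.camera_params("top");p,_=cams.snapshot("top");cv2.imwrite(f"pics/{sys.argv[1]}t.png",p)
E
python3 look.py a
```

```text
tcp jig [[-118.9 -118.1]] 20.6 [0.1 0.9 0.1] 4.65
```

View pics/a.png

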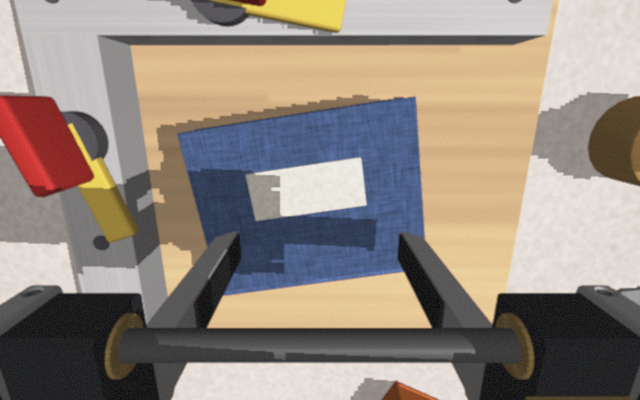

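```bash
python3 - <<'E'
from h import *
j=np.load('jig.npy');cp=cams.camera_params("wrist");p=cv2.imread("pics/a.png")
s=get_obs();w,x,y,z=s["tool_rot"];R=Ro.from_quat([x,y,z,w])
T=s["eef_pos"]+R.apply([[0,-47,0],[0,47,0],[8,-47,0],[8,47,0],[-8,-47,0],[0,-59,0]]);print("tips",proj(cp,T).round(0).tolist())
print("corner jig px",proj(cp,np.c_[W(j,[(0,0),(0,-240)]),[44,44]]).round(0).tolist())
m=mask(p,"blue")
c=cv2.convexHull(max(blobs(m),key=cv2.contourArea));r=cv2.minAreaRect(ray(cp,c[:,0],42)[:,:2].astype(np.float32));print(r[1]);print(J(j,cv2.boxPoints(r)).round(1).tolist())
d=cams.snapshot("wrist")[1]
for q in [(228,245),(215,260),(235,238),(300,260),(410,245)]: print(q,d[q[1],q[0]],p[q[1],q[0]])
P=np.array([proj(cp,[[*W(j,[(-150,-110)])[0],42]])[0]]);print(P)
E
```

```text
tips [[252.0, 226.0], [386.0, 226.0], [251.0, 215.0], [386.0, 215.0], [252.0, 236.0], [235.0, 226.0]]
corner jig px [[96.0, 31.0], [548.0, 32.0]]
(108.65341186523438, 137.7371063232422)
[[-160.5, -51.79999923706055], [-140.0, -188.0], [-32.599998474121094, -171.89999389648438], [-53.0, -35.70000076293945]]
(228, 245) 176.22092 [78 79 79]
(215, 260) 157.59773 [90 92 90]
(235, 238) 187.65097 [34 33 34]
(300, 260) 213.91747 [132  94  74]
(410, 245) 173.60678 [79 80 80]
[[306.50776693 280.79430684]]
```

The case hasn't moved. The depth at the fingertips is about 187 mm, nearer the camera than the case top at 214 mm, so the fingers passed above the case. I'll measure where the tips really are in the tool frame.

```bash
python3 - <<'E'
from h import *
cp=cams.camera_params("wrist");d=cams.snapshot("wrist")[1]
s=get_obs();w,x,y,z=s["tool_rot"];R=Ro.from_quat([x,y,z,w])
T=cp["camera_from_world"];f=200/np.tan(np.radians(cp["fovy"]/2))
vv,uu=np.mgrid[220:300,170:242]
D=d[220:300,170:242];c=np.stack([(uu-cp["cx"])/f*D,(vv-cp["cy"])/f*D,D],-1).reshape(-1,3)
P=(c-T[:3,3])@T[:3,:3];t=R.inv().apply(P-s["eef_pos"])
k=(P[:,2]>46)&(D.ravel()>50)
print("max tool z of finger",np.sort(t[k,2])[-10:].round(1)); i=k&(t[:,2]>t[k,2].max()-6);print(t[i][:12].round(1))
print("table/case z check",P[~k&(D.ravel()>50),2].min(),P[~k,2].max())
print("flange: cam pos in tool",R.inv().apply(-T[:3,:3].T@T[:3,3]-s["eef_pos"]))
E
```

```text
max tool z of finger [-36.  -36.  -35.8 -35.8 -35.8 -35.6 -35.4 -35.4 -35.2 -34.7]
[[ 10.  -51.  -35.8]
 [ 10.1 -50.3 -36. ]
 [ 10.  -49.8 -35.8]
 [ 10.5 -48.9 -37.1]
 [  9.5 -48.9 -34.7]
 [ 10.4 -52.1 -38.3]
 [ 10.3 -51.5 -38.1]
 [ 10.6 -50.7 -39. ]
 [ 10.1 -50.5 -37.6]
 [ 10.1 -49.9 -37.7]
 [ 10.1 -49.3 -37.7]
 [ 10.  -48.8 -37.5]]
table/case z check 9.089037812636139 235.23915470560078
flange: cam pos in tool [ 8.27473538e+01  1.51907624e-01 -2.14710450e+02]
```

```bash
python3 - <<'E'
from h import *
from cell import manip
print(manip.grip_point_offset,[a for a in dir(manip) if a[0]!='_'])
cp=cams.camera_params("side");p,d=cams.snapshot("side")
s=get_obs();w,x,y,z=s["tool_rot"];R=Ro.from_quat([x,y,z,w])
q=proj(cp,s["eef_pos"]+R.apply([[0,-47,0],[0,-47,-35],[0,47,0],[0,47,-35]]));print(q)
r=p[140:300,220:420].copy();r=cv2.resize(r,None,fx=4,fy=3.75,interpolation=cv2.INTER_CUBIC)
for (u,v),c in zip(q,[(0,0,255),(0,255,0)]*2): cv2.circle(r,(int((u-220)*4),int((v-140)*3.75)),3,c,-1)
cv2.imwrite("pics/s2.png",r)
E
```

```text
18.8 ['IKError', 'grip_point_offset']
[[328.37849583 228.96992665]
 [328.74601384 218.39547841]
 [342.67392256 212.32600596]
 [343.24794785 202.12987493]]
```

View pics/s2.png

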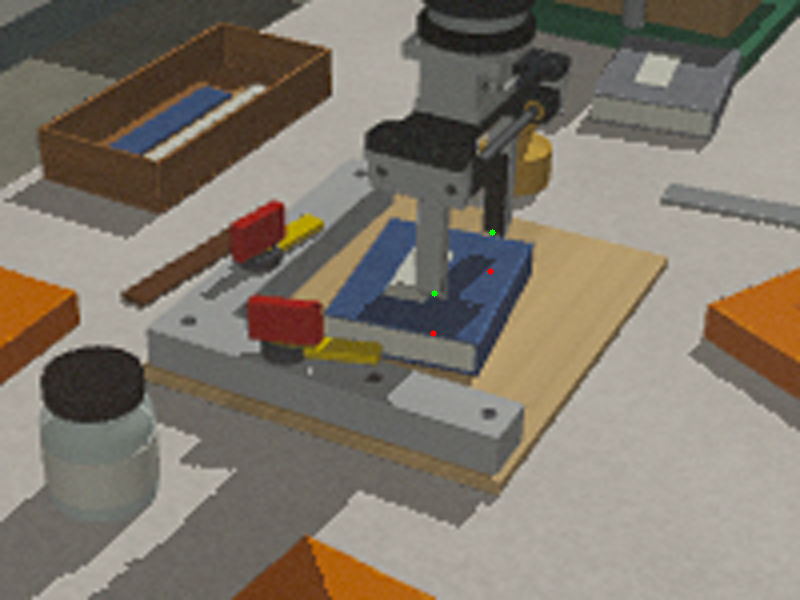

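The side view shows the real fingertips (drawn green dots at px (434,293) and (492,232)) about 35 mm above the reported TCP, still hovering over the case. I'll allow for that: tip z = TCP z + 35.5.

Request:
send_rows:
  rows:
    - {"slide": [-3.5, 0, 0], "angular": [0, 0, 0]}
    - {"slide": [-7.2, 0, 0], "angular": [0, 0, 0]}
    - {"slide": [-7.2, 0, 0], "angular": [0, 0, 0]}
    - {"slide": [-7.2, 0, 0], "angular": [0, 0, 0]}
    - {"slide": [-7.2, 0, 1], "angular": [0, 0, 0]}
    - {"slide": [-7.2, 0, 2], "angular": [0, 0, 0]}
    - {"slide": [-7.2, 0, 3], "angular": [0, 0, 0]}
    - {"slide": [-7.2, 0, 3.4], "angular": [0, 0, 0]}
    - {"slide": [-7.2, 0, 3.4], "angular": [0, 0, 0]}
    - {"slide": [-7.2, 0, 3.4], "angular": [0, 0, 0]}

```text
time: 5.73
eef_pos: [459.9, -119.4, -14.2]
tool_rot: [-0.0, 1.0, 0.017, -0.001]
wrist_force: [0.2, 0.0, 0.5]
grip_width: 94.0
grasp_force: 0.0
```

Request:
send_rows:
  rows:
    - {"slide": [1, 0, 0], "angular": [0, 0, 0]}
    - {"slide": [1.5, 0, 0], "angular": [0, 0, 0]}
    - {"slide": [2, 0, 0], "angular": [0, 0, 0]}
    - {"slide": [2.4, 0, 0], "angular": [0, 0, 0]}
    - {"slide": [2.8, 0, 0], "angular": [0, 0, 0]}
    - {"slide": [3.2, 0, 0], "angular": [0, 0, 0]}
    - {"slide": [3.6, 0, 0], "angular": [0, 0, 0]}
    - {"slide": [3.6, 0, 0], "angular": [0, 0, 0]}

```text
time: 6.4
eef_pos: [497.0, -118.6, -13.4]
tool_rot: [0.0, 1.0, 0.016, 0.001]
wrist_force: [0.4, 0.5, -0.9]
grip_width: 93.9
grasp_force: 0.1
```

```bash
cat > case.py <<'E'
from h import *
j=np.load('jig.npy');s=get_obs();cp=cams.camera_params("wrist");p,d=cams.snapshot("wrist");cv2.imwrite("pics/last.png",p)
print("t",s["time"].__round__(2) ,"tcp jig",J(j,s["eef_pos"]).round(1),s["eef_pos"][2].round(1),"F",s["wrist_force"].round(1))
m=mask(p,"blue");m[330:]=0
c=cv2.convexHull(max(blobs(m),key=cv2.contourArea))
P=J(j,ray(cp,c[:,0],42))
r=cv2.minAreaRect(P.astype(np.float32));print("case size",np.round(r[1],1),"corners jig",cv2.boxPoints(r).round(1).tolist())
E
python3 case.py
```

```text
t 6.4 tcp jig [[-154.1 -118.3]] -13.4 F [ 0.4  0.5 -0.9]
case size [109.6 138.1] corners jig [[-144.89999389648438, -50.099998474121094], [-138.6999969482422, -188.0], [-29.200000762939453, -183.10000610351562], [-35.400001525878906, -45.20000076293945]]
```

Request:
send_rows:
  rows:
    - {"slide": [0.4, 0, 0], "angular": [0, 0, 0]}
    - {"slide": [0.8, 0, 0], "angular": [0, 0, 0]}
    - {"slide": [1.2, 0, 0], "angular": [0, 0, 0]}
    - {"slide": [1.6, 0, 0], "angular": [0, 0, 0]}
    - {"slide": [2.0, 0, 0], "angular": [0, 0, 0]}
    - {"slide": [2.4, 0, 0], "angular": [0, 0, 0]}
    - {"slide": [2.7, 0, 0], "angular": [0, 0, 0]}
    - {"slide": [3.0, 0, 0], "angular": [0, 0, 0]}
    - {"slide": [3.2, 0, 0], "angular": [0, 0, 0]}
    - {"slide": [3.2, 0, 0], "angular": [0, 0, 0]}

```text
time: 7.28
eef_pos: [528.8, -117.5, -13.4]
tool_rot: [0.0, 1.0, 0.016, 0.001]
wrist_force: [-0.1, -0.1, 0.2]
grip_width: 93.9
grasp_force: 0.2
```

```bash
python3 case.py
```

```text
t 7.28 tcp jig [[-122.3 -118.2]] -13.4 F [-0.1 -0.1  0.2]
case size [109.8 138.7] corners jig [[-112.69999694824219, -49.29999923706055], [-112.4000015258789, -188.0], [-2.5999999046325684, -187.8000030517578], [-2.799999952316284, -49.099998474121094]]
```

Square, about 2.5 mm to go. I'll ease forward until it contacts.

Request:
send_rows:
  rows:
    - {"slide": [0.1, 0, 0], "angular": [0, 0, 0]}
    - {"slide": [0.2, 0, 0], "angular": [0, 0, 0]}
    - {"slide": [0.25, 0, 0], "angular": [0, 0, 0]}
    - {"slide": [0.3, 0, 0], "angular": [0, 0, 0]}

```text
time: 7.67
eef_pos: [529.4, -117.4, -13.5]
tool_rot: [-0.0, 1.0, 0.017, -0.002]
wrist_force: [-6.5, -0.5, 4.6]
grip_width: 94.0
grasp_force: 3.3
```

Request:
send_rows:
  rows:
    - {"slide": [0.05, 0, 0], "angular": [0, 0, 0]}
    - {"slide": [0.1, 0, 0], "angular": [0, 0, 0]}

```text
time: 7.83
eef_pos: [529.4, -117.4, -13.6]
tool_rot: [-0.0, 1.0, 0.017, -0.003]
wrist_force: [-9.0, -1.5, 6.5]
grip_width: 94.0
grasp_force: 4.5
```

Request:
send_rows:
  rows:
    - {"slide": [-2, 0, 0], "angular": [0, 0, 0]}
    - {"slide": [-3, 0, 0], "angular": [0, 0, 0]}
    - {"slide": [-3, 0, -4], "angular": [0, 0, 0]}
    - {"slide": [-3, 0, -8], "angular": [0, 0, 0]}
    - {"slide": [-3, 0, -10], "angular": [0, 0, 0]}
    - {"slide": [6.2, 11.7, -10], "angular": [0, 0, -1.57]}
    - {"slide": [6.2, 11.7, -10], "angular": [0, 0, -1.57]}
    - {"slide": [6.2, 11.7, -10], "angular": [0, 0, -1.57]}
    - {"slide": [6.2, 11.7, -10], "angular": [0, 0, -1.57]}
    - {"slide": [6.2, 11.7, -10], "angular": [0, 0, -1.57]}
    - {"slide": [6.2, 11.7, -10], "angular": [0, 0, -1.57]}
    - {"slide": [6.2, 11.7, -10], "angular": [0, 0, -1.57]}
    - {"slide": [6.2, 11.7, -10], "angular": [0, 0, -1.57]}
    - {"slide": [6.2, 11.7, -10], "angular": [0, 0, -1.57]}
    - {"slide": [6.2, 11.7, -10], "angular": [0, 0, -1.57]}
    - {"slide": [6.2, 11.7, -10], "angular": [0, 0, -1.57]}
    - {"slide": [6.2, 11.7, -10], "angular": [0, 0, -1.57]}
    - {"slide": [6.2, 11.7, -10], "angular": [0, 0, -1.57]}
    - {"slide": [6.2, 11.7, -10], "angular": [0, 0, -1.57]}
    - {"slide": [6.2, 11.7, -10], "angular": [0, 0, -1.57]}
  grip: 0.36

```text
time: 9.5
eef_pos: [598.2, -232.2, 86.6]
tool_rot: [0.0, 0.696, 0.718, 0.0]
wrist_force: [-0.1, 0.0, -0.3]
grip_width: 60.2
grasp_force: 0.0
```

```bash
python3 - <<'E'
from h import *
j=np.load('jig.npy');s=get_obs();print(J(j,s["eef_pos"]),s["grip_width"],s["joint_pos"].round(2))
P=W(j,(-60,-230))[0];to((*P,60),j[2])
p,_=cams.snapshot("top");cp=cams.camera_params("top");cv2.imwrite("pics/t3.png",p)
m=mask(p,"blue");m[:145]=0;m[240:]=0;m[:,:255]=0;m[:,365:]=0
c=max(blobs(m),key=cv2.contourArea);print(J(j,cv2.boxPoints(cv2.minAreaRect(ray(cp,c[:,0],42)[:,:2].astype(np.float32)))).round(1).tolist())
E
```

```text
[[ -56.43830349 -234.98286964]] 60.195073539703344 [-0.51  0.42  1.45  0.    1.28 -0.54]
slide [0.5, -0.36, 2.66] ang [0.001, 0.0, -0.0]
[[-112.0999984741211, -50.099998474121094], [-112.69999694824219, -145.8000030517578], [-4.599999904632568, -146.5], [-4.0, -50.79999923706055]]
```

Request:
send_rows:
  rows:
    - {"slide": [0, -0.4, 4], "angular": [0, 0, 0]}
    - {"slide": [0, -0.4, 7], "angular": [0, 0, 0]}
    - {"slide": [0, -0.4, 9], "angular": [0, 0, 0]}
    - {"slide": [0, -0.4, 10], "angular": [0, 0, 0]}
    - {"slide": [0, -0.4, 10], "angular": [0, 0, 0]}
    - {"slide": [1.5, -0.4, 10], "angular": [0, 0, 0]}
    - {"slide": [2.5, -0.4, 10], "angular": [0, 0, 0]}
    - {"slide": [3.2, -0.4, 10], "angular": [0, 0, 0]}
    - {"slide": [3.7, -0.4, 10], "angular": [0, 0, 0]}
    - {"slide": [4.1, -0.4, 10], "angular": [0, 0, 0]}
    - {"slide": [4.5, -0.4, 10], "angular": [0, 0, 0]}
    - {"slide": [5, -0.4, 10], "angular": [0, 0, 0]}
    - {"slide": [5.4, -0.4, 10], "angular": [0, 0, 0]}
    - {"slide": [5.8, -0.4, 10], "angular": [0, 0, 0]}
    - {"slide": [6.2, -0.4, 10], "angular": [0, 0, 0]}
    - {"slide": [6.6, -0.4, 10], "angular": [0, 0, 0]}
    - {"slide": [6.8, -0.4, 10], "angular": [0, 0, 0]}
    - {"slide": [6.8, -0.4, 10], "angular": [0, 0, 0]}

```text
time: 11.05
eef_pos: [591.3, -163.4, -13.8]
tool_rot: [-0.001, 0.696, 0.718, 0.0]
wrist_force: [0.5, -1.0, 1.3]
grip_width: 60.0
grasp_force: 0.7
```

```bash
python3 case.py
```

```text
t 11.05 tcp jig [[ -61.2 -166. ]] -13.8 F [ 0.5 -1.   1.3]
case size [108.6 114.8] corners jig [[-111.80000305175781, -41.70000076293945], [-111.5999984741211, -156.5], [-3.0, -156.39999389648438], [-3.200000047683716, -41.599998474121094]]
```

Request:
send_rows:
  rows:
    - {"slide": [0.4, 0, 0], "angular": [0, 0, 0]}
    - {"slide": [0.8, 0, 0], "angular": [0, 0, 0]}
    - {"slide": [1.1, 0, 0], "angular": [0, 0, 0]}
    - {"slide": [1.3, 0, 0], "angular": [0, 0, 0]}
    - {"slide": [1.4, 0, 0], "angular": [0, 0, 0]}
    - {"slide": [1.5, 0, 0], "angular": [0, 0, 0]}

```text
time: 11.6
eef_pos: [590.5, -148.8, -13.9]
tool_rot: [-0.001, 0.696, 0.718, -0.0]
wrist_force: [-0.4, -1.2, -0.1]
grip_width: 60.1
grasp_force: 0.7
```

Request:
send_rows:
  rows:
    - {"slide": [0.1, 0, 0], "angular": [0, 0, 0]}
    - {"slide": [0.2, 0, 0], "angular": [0, 0, 0]}
    - {"slide": [0.25, 0, 0], "angular": [0, 0, 0]}

```text
time: 11.85
eef_pos: [590.6, -146.6, -13.8]
tool_rot: [-0.0, 0.696, 0.718, -0.0]
wrist_force: [-1.0, -1.9, -1.2]
grip_width: 60.0
grasp_force: 0.7
```

Request:
send_rows:
  rows:
    - {"slide": [0.1, 0, 0], "angular": [0, 0, 0]}
    - {"slide": [0.2, 0, 0], "angular": [0, 0, 0]}
    - {"slide": [0.25, 0, 0], "angular": [0, 0, 0]}

```text
time: 12.1
eef_pos: [590.9, -146.5, -13.3]
tool_rot: [0.001, 0.695, 0.719, -0.001]
wrist_force: [-1.6, -8.3, -1.5]
grip_width: 60.5
grasp_force: 3.7
```

```bash
python3 case.py
```

```text
t 12.1 tcp jig [[ -61.1 -149. ]] -13.3 F [-1.6 -8.3 -1.5]
case size [108.8 115.5] corners jig [[-111.80000305175781, -24.600000381469727], [-111.5, -140.0], [-2.700000047683716, -139.8000030517578], [-2.9000000953674316, -24.299999237060547]]
```

Request:
send_rows:
  rows:
    - {"slide": [-2, 0, 0], "angular": [0, 0, 0]}
    - {"slide": [-3, 0, 0], "angular": [0, 0, 0]}
    - {"slide": [-3, 0, -4], "angular": [0, 0, 0]}
    - {"slide": [-3, 0, -8], "angular": [0, 0, 0]}
    - {"slide": [-3, 0, -10], "angular": [0, 0, 0]}
    - {"slide": [7.4, -9.4, -10], "angular": [0, 0, 1.57]}
    - {"slide": [7.4, -9.4, -10], "angular": [0, 0, 1.57]}
    - {"slide": [7.4, -9.4, -10], "angular": [0, 0, 1.57]}
    - {"slide": [7.4, -9.4, -10], "angular": [0, 0, 1.57]}
    - {"slide": [7.4, -9.4, -10], "angular": [0, 0, 1.57]}
    - {"slide": [7.4, -9.4, -10], "angular": [0, 0, 1.57]}
    - {"slide": [7.4, -9.4, -10], "angular": [0, 0, 1.57]}
    - {"slide": [7.4, -9.4, -10], "angular": [0, 0, 1.57]}
    - {"slide": [7.4, -9.4, -10], "angular": [0, 0, 1.57]}
    - {"slide": [7.4, -9.4, -10], "angular": [0, 0, 1.57]}
    - {"slide": [7.4, -9.4, -10], "angular": [0, 0, 1.57]}
    - {"slide": [7.4, -9.4, -10], "angular": [0, 0, 1.57]}
    - {"slide": [7.4, -9.4, -10], "angular": [0, 0, 1.57]}
    - {"slide": [7.4, -9.4, -10], "angular": [0, 0, 1.57]}
    - {"slide": [7.4, -9.4, -10], "angular": [0, 0, 1.57]}
  grip: 0.255

```text
time: 13.82
eef_pos: [494.7, -73.1, 86.7]
tool_rot: [-0.0, 1.0, 0.017, 0.0]
wrist_force: [0.7, -0.7, 0.3]
grip_width: 70.2
grasp_force: 0.0
```

```bash
python3 case.py; python3 -c "
from h import *
j=np.load('jig.npy')
to((*W(j,(-155,-75))[0],-14),j[2]-np.pi/2)"
```

```text
t 13.82 tcp jig [[-155.1  -72.8]] 86.7 F [ 0.7 -0.7  0.3]
case size [108.5 138.5] corners jig [[-111.5, -0.800000011920929], [-111.0999984741211, -139.3000030517578], [-2.5999999046325684, -139.0], [-3.0, -0.5]]
slide [0.0, 0.22, 10.07] ang [-0.001, -0.0, 0.004]
```

Request:
send_rows:
  rows:
    - {"slide": [0, 0.2, 4], "angular": [0, 0, 0]}
    - {"slide": [0, 0.2, 8], "angular": [0, 0, 0]}
    - {"slide": [0, 0.2, 10], "angular": [0, 0, 0.004]}
    - {"slide": [0, 0.2, 10], "angular": [0, 0, 0.004]}
    - {"slide": [1.5, 0.2, 10], "angular": [0, 0, 0.004]}
    - {"slide": [2.5, 0.2, 10], "angular": [0, 0, 0.004]}
    - {"slide": [3, 0.2, 10], "angular": [0, 0, 0.004]}
    - {"slide": [3.2, 0.2, 10], "angular": [0, 0, 0.004]}
    - {"slide": [3.35, 0.2, 10], "angular": [0, 0, 0.004]}
    - {"slide": [3.45, 0.2, 10], "angular": [0, 0, 0.004]}
    - {"slide": [3.5, 0.2, 10], "angular": [0, 0, 0.004]}

```text
time: 14.78
eef_pos: [527.8, -74.2, -13.3]
tool_rot: [-0.0, 1.0, 0.015, -0.002]
wrist_force: [-5.7, -1.2, 2.8]
grip_width: 70.1
grasp_force: 3.0
```

Request:
send_rows:
  rows:
    - {"slide": [-2, 0, 0], "angular": [0, 0, 0]}
    - {"slide": [-3, 0, 0], "angular": [0, 0, 0]}
    - {"slide": [-3, 0, -4], "angular": [0, 0, 0]}
    - {"slide": [-3, 0, -8], "angular": [0, 0, 0]}
    - {"slide": [-3, -4, -12], "angular": [0, 0, 0]}
    - {"slide": [-3, -4, -16], "angular": [0, 0, 0]}
    - {"slide": [-3, -4, -20], "angular": [0, 0, 0]}
    - {"slide": [-3, -4, -24], "angular": [0, 0, 0]}
    - {"slide": [-3, -4, -24], "angular": [0, 0, 0]}
    - {"slide": [-3, -4, -24], "angular": [0, 0, 0]}
  grip: 0.5

```text
time: 15.62
eef_pos: [501.6, -35.6, 231.3]
tool_rot: [0.001, 1.0, 0.015, 0.005]
wrist_force: [-0.3, -0.6, -0.5]
grip_width: 47.1
grasp_force: 0.0
```

```bash
python3 case.py; python3 - <<'E'
from h import *
j=np.load('jig.npy');cp=cams.camera_params("wrist");p=cv2.imread("pics/last.png")
# refine jig origin from the catch axes: print wings (z 70..86) and bars (z 54)
for n,z in(("red",86),("yellow",54)):
    for c in blobs(mask(p,n)[:260],40):
        q=c[:,0,:];P=J(j,ray(cp,q,z)).astype(np.float32);r=cv2.minAreaRect(P)
        print(n,"px",q.min(0),q.max(0),np.round(r[0],1),np.round(r[1],1));print(cv2.boxPoints(r).round(1).tolist())
E
```

```text
t 15.62 tcp jig [[-147.   -35.5]] 231.3 F [-0.3 -0.6 -0.5]
case size [138.  107.5] corners jig [[-109.80000305175781, -139.1999969482422], [-2.299999952316284, -139.39999389648438], [-2.0, -1.399999976158142], [-109.5, -1.100000023841858]]
red px [330   9] [374  29] [ 13.5 -68.4] [44.  11.8]
[[3.5, -88.9000015258789], [15.100000381469727, -91.0999984741211], [23.5, -47.900001525878906], [11.899999618530273, -45.70000076293945]]
red px [255  75] [278 118] [-59.3  18.9] [44.1 13. ]
[[-82.30000305175781, 18.600000381469727], [-78.5, 6.199999809265137], [-36.29999923706055, 19.200000762939453], [-40.099998474121094, 31.600000381469727]]
```

View pics/last.png

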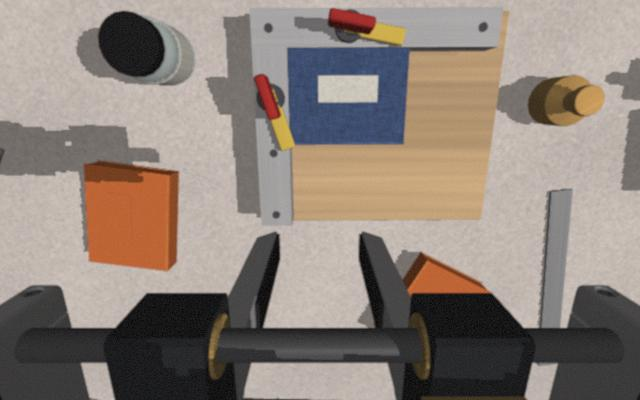

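The view shows the case flush in the corner at px (289–408, 47–144). The left catch wing is at (267,97) and the far wing at (352,20), with the jar clear at (145,45). Wing angles give left ≈ 0.14 and far ≈ 0.02. Left catch first.

```bash
python3 -c "
from h import *
j=np.load('jig.npy')
to((*W(j,(-56.5,19.5))[0],80),j[2]-1.26)"
```

```text
slide [9.19, -5.48, 14.84] ang [0.001, -0.004, -0.312]
```

Request:
send_rows:
  rows:
    - {"slide": [9.2, -5.5, 8], "angular": [0, 0, -0.312]}
    - {"slide": [9.2, -5.5, 8], "angular": [0, 0, -0.312]}
    - {"slide": [9.2, -5.5, 8], "angular": [0, 0, -0.312]}
    - {"slide": [9.2, -5.5, 8], "angular": [0, 0, -0.312]}
    - {"slide": [9.2, -5.5, 14.8], "angular": [0, 0, -0.312]}
    - {"slide": [9.2, -5.5, 14.8], "angular": [0, 0, -0.312]}
    - {"slide": [9.2, -5.5, 14.8], "angular": [0, 0, -0.312]}
    - {"slide": [9.2, -5.5, 14.8], "angular": [0, 0, -0.312]}

```text
time: 16.33
eef_pos: [585.3, 22.5, 75.3]
tool_rot: [-0.001, 0.986, 0.169, -0.004]
wrist_force: [-0.2, 0.5, 0.6]
grip_width: 47.0
grasp_force: 0.0
```

```bash
python3 -c "
from h import *
j=np.load('jig.npy')
to((*W(j,(-56.5,19.5))[0],24),j[2]-1.26)
p,_=cams.snapshot('side');cv2.imwrite('pics/s4.png',cv2.resize(p[150:290,220:390],None,fx=4,fy=4,interpolation=cv2.INTER_CUBIC))"
```

```text
slide [0.51, 0.22, 5.12] ang [-0.003, 0.007, -0.001]
```

View pics/s4.png

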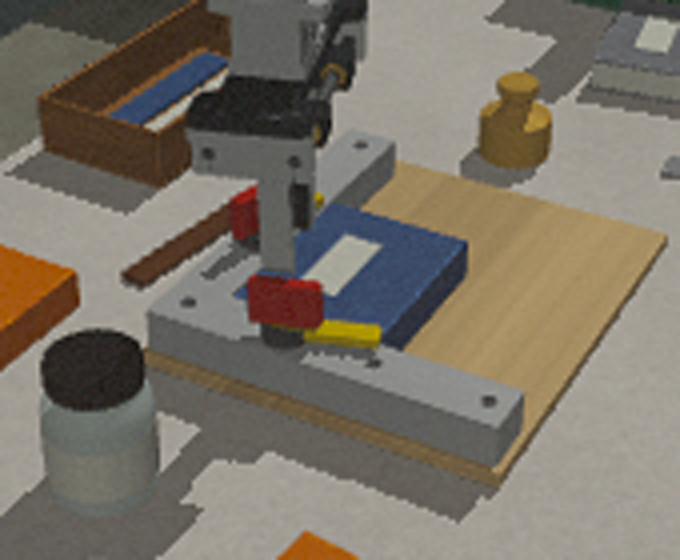

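```bash
python3 -c "
from h import *
j=np.load('jig.npy');cp=cams.camera_params('side')
s=get_obs();w,x,y,z=s['tool_rot'];R=Ro.from_quat([x,y,z,w])
T=s['eef_pos']+R.apply([[0,-24,-35.5],[0,24,-35.5],[0,0,-35.5]])
print(T.round(0),((proj(cp,T)-[220,150])*4).round(0))
A=[[*W(j,[(-56,20)])[0],86]];print(((proj(cp,A)-[220,150])*4).round(0))
print(J(j,ray(cp,[(220+284/4,150+281/4)],86)))"
```

```text
[[580.  45. 113.]
 [596.  -0. 113.]
 [588.  22. 113.]] [[278. 264.]
 [295. 222.]
 [287. 243.]]
[[283. 278.]]
[[-58.26706904  22.82272945]]
```

The projected tip (278,264) and wing axis (283,278) match the picture, so I descend and grip.

Request:
send_rows:
  rows:
    - {"slide": [0.5, 0.2, 1.5], "angular": [0, 0, 0]}
    - {"slide": [0.5, 0.2, 3], "angular": [0, 0, 0]}
    - {"slide": [0.5, 0.2, 4.3], "angular": [0, 0, 0]}
    - {"slide": [0.5, 0.2, 5.1], "angular": [0, 0, 0]}
    - {"slide": [0.5, 0.2, 5.1], "angular": [0, 0, 0]}

```text
time: 16.8
eef_pos: [593.2, 22.1, 26.7]
tool_rot: [-0.0, 0.986, 0.169, -0.001]
wrist_force: [-0.4, 0.5, 0.2]
grip_width: 46.9
grasp_force: 0.0
```

Request:
send_rows:
  rows:
    - {"slide": [0, 0, 0], "angular": [0, 0, 0]}
    - {"slide": [0, 0, 0], "angular": [0, 0, 0]}
    - {"slide": [0, 0, 0], "angular": [0, 0, 0]}
    - {"slide": [0, 0, 0], "angular": [0, 0, 0]}
    - {"slide": [0, 0, 0], "angular": [0, 0, 0]}
    - {"slide": [0, 0, 0], "angular": [0, 0, 0]}
  grip: 1
  squeeze: 12

```text
time: 17.3
eef_pos: [593.9, 24.9, 28.2]
tool_rot: [-0.003, 0.986, 0.169, 0.0]
wrist_force: [-1.0, 3.3, 3.6]
grip_width: 11.7
grasp_force: 12.0
```

Request:
send_rows:
  rows:
    - {"slide": [0, -0.2, 0], "angular": [0, 0, -0.1]}
    - {"slide": [0, -0.2, 0], "angular": [0, 0, -0.2]}
    - {"slide": [0, -0.2, 0], "angular": [0, 0, -0.3]}
    - {"slide": [0, -0.2, 0], "angular": [0, 0, -0.4]}
    - {"slide": [0, -0.2, 0], "angular": [0, 0, -0.5]}
    - {"slide": [0, -0.2, 0], "angular": [0, 0, -0.6]}
    - {"slide": [0, -0.2, 0], "angular": [0, 0, -0.7]}
    - {"slide": [0, -0.2, 0], "angular": [0, 0, -0.8]}
    - {"slide": [0, -0.2, 0], "angular": [0, 0, -0.9]}
    - {"slide": [0, -0.2, 0], "angular": [0, 0, -1.0]}
    - {"slide": [0, -0.2, 0], "angular": [0, 0, -1.1]}
    - {"slide": [0, -0.2, 0], "angular": [0, 0, -1.15]}
    - {"slide": [0, -0.2, 0], "angular": [0, 0, -1.2]}
    - {"slide": [0, -0.2, 0], "angular": [0, 0, -1.2]}

```text
time: 18.47
eef_pos: [589.4, 28.0, 28.1]
tool_rot: [-0.005, 0.717, 0.697, -0.001]
wrist_force: [-10.1, 8.0, 11.3]
grip_width: 12.0
grasp_force: 12.0
```

```bash
cat > st.py <<'E'
from h import *
j=np.load('jig.npy');s=get_obs();w,x,y,z=s["tool_rot"];yv=Ro.from_quat([x,y,z,w]).apply([0,1,0])
print(s["time"],J(j,s["eef_pos"]),s["eef_pos"][2],"y ang jig",np.arctan2(yv[1],yv[0])-j[2],s["wrist_force"].round(1),s["moment"].round(2),s["grip_width"],s["grasp_force"])
E
python3 st.py
```

```text
18.4667 [[-57.37709476  25.44940514]] 28.123734106486374 y ang jig -0.05823881229780735 [-10.1   8.   11.3] [ 1.38  1.74 -0.04] 11.980010677238178 12.01068788766861
```

Request:
send_rows:
  rows:
    - {"slide": [0.1, -0.15, -0.15], "angular": [0, 0, -0.03]}
    - {"slide": [0.1, -0.15, -0.15], "angular": [0, 0, -0.06]}
    - {"slide": [0.1, -0.15, -0.15], "angular": [0, 0, -0.09]}
    - {"slide": [0.1, -0.15, -0.15], "angular": [0, 0, -0.12]}
    - {"slide": [0.1, -0.15, -0.15], "angular": [0, 0, -0.12]}

```text
time: 18.88
eef_pos: [589.1, 27.8, 28.2]
tool_rot: [-0.004, 0.674, 0.738, -0.001]
wrist_force: [-3.9, 6.1, 1.6]
grip_width: 12.3
grasp_force: 12.4
```

```bash
python3 st.py
```

```text
18.8833 [[-57.6741761   25.21194703]] 28.16145491020147 y ang jig 0.060192232418553274 [-3.9  6.1  1.6] [ 0.96  0.7  -0.28] 12.341402680763796 12.36781820654869
```

Request:
send_rows:
  rows:
    - {"slide": [0, 0, 0], "angular": [0, 0, -0.03]}
    - {"slide": [0, 0, 0], "angular": [0, 0, -0.05]}
    - {"slide": [0, 0, 0], "angular": [0, 0, -0.05]}

```text
time: 19.13
eef_pos: [589.1, 27.5, 28.2]
tool_rot: [-0.004, 0.656, 0.755, -0.001]
wrist_force: [-5.1, 4.6, 0.6]
grip_width: 13.3
grasp_force: 12.9
```

Request:
send_rows:
  rows:
    - {"slide": [0, 0, 0], "angular": [0, 0, -0.05]}
    - {"slide": [0, 0, 0], "angular": [0, 0, 0.1]}
    - {"slide": [0, 0, 0], "angular": [0, 0, 0.1]}
    - {"slide": [0, 0, 0], "angular": [0, 0, 0.1]}
    - {"slide": [0, 0, 0], "angular": [0, 0, 0.1]}
    - {"slide": [0, 0, -3], "angular": [0, 0, 0.1]}
    - {"slide": [0, 0, -7], "angular": [0, 0, 0.1]}
    - {"slide": [-7, -9, -11], "angular": [0, 0, 0.1]}
    - {"slide": [-7, -9, -18], "angular": [0, 0, 1.2]}
    - {"slide": [-7, -9, -18], "angular": [0, 0, 1.2]}
    - {"slide": [-7, -9, -18], "angular": [0, 0, 1.2]}
    - {"slide": [-7, -9, -18], "angular": [0, 0, 1.2]}
    - {"slide": [-7, -9, -18], "angular": [0, 0, 1.2]}
    - {"slide": [-7, -9, -18], "angular": [0, 0, 1.2]}
    - {"slide": [-7, -9, -18], "angular": [0, 0, 1.2]}
    - {"slide": [-7, -9, -18], "angular": [0, 0, 1.2]}
    - {"slide": [-7, -9, -18], "angular": [0, 0, 1.2]}
    - {"slide": [-7, -9, -18], "angular": [0, 0, 1.2]}
  grip: 0.5

```text
time: 20.63
eef_pos: [512.8, -56.8, 209.2]
tool_rot: [0.0, 0.968, 0.252, 0.0]
wrist_force: [0.8, 0.3, 0.3]
grip_width: 47.1
grasp_force: 0.0
```

```bash
cat > wings.py <<'E'
from h import *
j=np.load('jig.npy');cp=cams.camera_params("wrist");p=cv2.imread("pics/last.png")
for n,z in(("red",86),("yellow",54)):
    for c in blobs(mask(p,n)[:260],40):
        q=c[:,0,:];r=cv2.minAreaRect(J(j,ray(cp,q,z)).astype(np.float32));b=cv2.boxPoints(r);e=max((b[1]-b[0],b[2]-b[1]),key=np.linalg.norm)
        print(n,"px",q.min(0),q.max(0),np.round(r[0],1),np.round(r[1],1),"dir",np.arctan2(e[1],e[0]).round(3))
E
python3 st.py; python3 case.py;python3 wings.py
```

```text
20.6333 [[-136.49299988  -57.05207299]] 209.17091605679656 y ang jig -1.0904822517663302 [0.8 0.3 0.3] [ 0.02  0.01 -0.  ] 47.09328667072359 0.0
t 20.63 tcp jig [[-136.5  -57.1]] 209.2 F [0.8 0.3 0.3]
case size [107.6 137.4] corners jig [[-109.9000015258789, -1.2999999523162842], [-109.69999694824219, -138.6999969482422], [-2.0999999046325684, -138.5], [-2.299999952316284, -1.100000023841858]]
red px [383  31] [423  68] [ 17.3 -68.3] [45.7 12. ] dir 1.41
red px [264  62] [308  92] [-56.5  19.8] [10.2 46.2] dir -1.552
```

View pics/last.png

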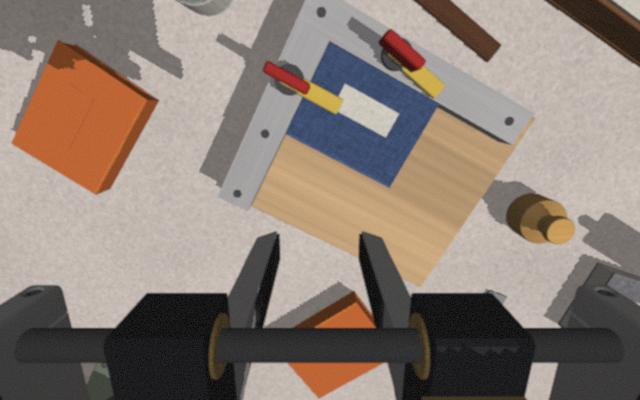

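The left catch wing is at px (286,77), direction −1.55, at its stop, and the case is flush. The far wing is at px (403,50), axis about (18.5,−69.5), direction 1.41.

```bash
python3 -c "
from h import *
j=np.load('jig.npy')
to((*W(j,(18.5,-69.5))[0],80),j[2]-0.165)"
```

```text
slide [13.14, 8.31, 12.92] ang [0.0, -0.0, -0.922]
```

Request:
send_rows:
  rows:
    - {"slide": [13.1, 8.3, 6], "angular": [0, 0, -0.922]}
    - {"slide": [13.1, 8.3, 6], "angular": [0, 0, -0.922]}
    - {"slide": [13.1, 8.3, 6], "angular": [0, 0, -0.922]}
    - {"slide": [13.1, 8.3, 6], "angular": [0, 0, -0.922]}
    - {"slide": [13.1, 8.3, 6], "angular": [0, 0, -0.922]}
    - {"slide": [13.1, 8.3, 9], "angular": [0, 0, -0.922]}
    - {"slide": [13.1, 8.3, 12.9], "angular": [0, 0, -0.922]}
    - {"slide": [13.1, 8.3, 12.9], "angular": [0, 0, -0.922]}
    - {"slide": [13.1, 8.3, 12.9], "angular": [0, 0, -0.922]}
    - {"slide": [13.1, 8.3, 12.9], "angular": [0, 0, -0.922]}

```text
time: 21.52
eef_pos: [667.9, -65.1, 79.9]
tool_rot: [-0.0, 0.754, 0.657, -0.0]
wrist_force: [0.7, 0.0, 0.6]
grip_width: 47.0
grasp_force: 0.0
```

```bash
python3 -c "
from h import *
j=np.load('jig.npy')
to((*W(j,(18.5,-69.5))[0],26),j[2]-0.165)"
```

```text
slide [0.06, 0.01, 5.39] ang [-0.0, -0.0, -0.002]
```

Request:
send_rows:
  rows:
    - {"slide": [0, 0, 2], "angular": [0, 0, 0]}
    - {"slide": [0, 0, 3.5], "angular": [0, 0, 0]}
    - {"slide": [0, 0, 4.7], "angular": [0, 0, 0]}
    - {"slide": [0, 0, 5.3], "angular": [0, 0, 0]}
    - {"slide": [0, 0, 5.3], "angular": [0, 0, 0]}

```text
time: 21.93
eef_pos: [667.1, -65.0, 26.4]
tool_rot: [-0.0, 0.754, 0.657, -0.0]
wrist_force: [-0.1, -0.8, -0.1]
grip_width: 47.4
grasp_force: 0.0
```

Request:
send_rows:
  rows:
    - {"slide": [0, 0, 0], "angular": [0, 0, 0]}
    - {"slide": [0, 0, 0], "angular": [0, 0, 0]}
    - {"slide": [0, 0, 0], "angular": [0, 0, 0]}
    - {"slide": [0, 0, 0], "angular": [0, 0, 0]}
    - {"slide": [0, 0, 0], "angular": [0, 0, 0]}
    - {"slide": [0, 0, 0], "angular": [0, 0, 0]}
  grip: 1

```text
time: 22.43
eef_pos: [667.3, -65.0, 27.6]
tool_rot: [-0.0, 0.754, 0.657, -0.0]
wrist_force: [-0.1, 0.1, 1.4]
grip_width: 12.1
grasp_force: 12.0
```

```bash
python3 st.py
```

```text
22.4333 [[ 17.68555728 -69.92093749]] 27.577613468002443 y ang jig -0.16813611017473806 [-0.1  0.1  1.4] [-0.02  0.05 -0.02] 12.12445452197009 11.988022327423096
```

Request:
send_rows:
  rows:
    - {"slide": [0, 0, 0], "angular": [0, 0, 0.1]}
    - {"slide": [0, 0, 0], "angular": [0, 0, 0.2]}
    - {"slide": [0, 0, 0], "angular": [0, 0, 0.3]}
    - {"slide": [0, 0, 0], "angular": [0, 0, 0.4]}
    - {"slide": [0, 0, 0], "angular": [0, 0, 0.5]}
    - {"slide": [0, 0, 0], "angular": [0, 0, 0.6]}
    - {"slide": [0, 0, 0], "angular": [0, 0, 0.7]}
    - {"slide": [0, 0, 0], "angular": [0, 0, 0.8]}
    - {"slide": [0, 0, 0], "angular": [0, 0, 0.9]}
    - {"slide": [0, 0, 0], "angular": [0, 0, 1.0]}
    - {"slide": [0, 0, 0], "angular": [0, 0, 1.1]}
    - {"slide": [0, 0, 0], "angular": [0, 0, 1.2]}
    - {"slide": [0, 0, 0], "angular": [0, 0, 1.3]}
    - {"slide": [0, 0, 0], "angular": [0, 0, 1.38]}
    - {"slide": [0, 0, 0], "angular": [0, 0, 1.38]}

```text
time: 23.68
eef_pos: [666.6, -64.3, 27.5]
tool_rot: [-0.001, 1.0, 0.026, -0.001]
wrist_force: [-4.6, 2.4, 4.9]
grip_width: 12.0
grasp_force: 12.0
```

```bash
python3 st.py
```

```text
23.6833 [[ 17.0410678  -69.14518856]] 27.535434364941423 y ang jig -1.549291358666538 [-4.6  2.4  4.9] [ 0.38  0.82 -0.06] 12.04257241289745 11.98820874094963
```

Request:
send_rows:
  rows:
    - {"slide": [0, 0, 0], "angular": [0, 0, 0.04]}
    - {"slide": [0, 0, 0], "angular": [0, 0, 0.08]}
    - {"slide": [0, 0, 0], "angular": [0, 0, 0.12]}
    - {"slide": [0, 0, 0], "angular": [0, 0, 0.15]}
    - {"slide": [0, 0, 0], "angular": [0, 0, 0.15]}

```text
time: 24.1
eef_pos: [667.3, -64.3, 27.5]
tool_rot: [-0.0, 0.999, -0.047, -0.0]
wrist_force: [-3.7, 2.6, 4.9]
grip_width: 13.7
grasp_force: 13.1
```

```bash
python3 st.py
```

```text
24.1 [[ 17.75474939 -69.20265391]] 27.49979828423626 y ang jig -1.6956919318580024 [-3.7  2.6  4.9] [0.45 0.58 0.33] 13.749176174597551 13.118130422662944
```

Request:
send_rows:
  rows:
    - {"slide": [0, 0, 0], "angular": [0, 0, 0]}
    - {"slide": [0, 0, 0], "angular": [0, 0, -0.12]}
    - {"slide": [0, 0, 0], "angular": [0, 0, -0.12]}
    - {"slide": [0, 0, 0], "angular": [0, 0, -0.12]}
    - {"slide": [0, 0, 0], "angular": [0, 0, -0.12]}
    - {"slide": [0, 0, -3], "angular": [0, 0, -0.12]}
    - {"slide": [0, 0, -7], "angular": [0, 0, -0.12]}
    - {"slide": [0, 0, -10], "angular": [0, 0, -0.12]}
    - {"slide": [-15, -4, -18], "angular": [0, 0, -0.12]}
    - {"slide": [-15, -4, -18], "angular": [0, 0, -0.12]}
    - {"slide": [-15, -4, -18], "angular": [0, 0, -0.12]}
    - {"slide": [-15, -4, -18], "angular": [0, 0, -0.12]}
    - {"slide": [-15, -4, -18], "angular": [0, 0, -0.12]}
    - {"slide": [-15, -4, -18], "angular": [0, 0, -0.12]}
    - {"slide": [-15, -4, -18], "angular": [0, 0, -0.12]}
  grip: 0.5

```text
time: 25.35
eef_pos: [523.0, -11.0, 207.4]
tool_rot: [0.0, 1.0, 0.011, 0.001]
wrist_force: [0.4, 0.3, 0.4]
grip_width: 46.9
grasp_force: 0.0
```

```bash
python3 case.py;python3 wings.py
```

```text
t 25.35 tcp jig [[-124.9  -11.5]] 207.4 F [0.4 0.3 0.4]
case size [107.5 136.5] corners jig [[-109.69999694824219, -1.600000023841858], [-109.5999984741211, -138.10000610351562], [-2.0999999046325684, -138.0], [-2.299999952316284, -1.399999976158142]]
red px [370   9] [384  64] [ 16.5 -67.7] [12.9 46.9] dir -0.027
red px [264 112] [309 123] [-55.8  19.8] [44.9 10.7] dir 1.561
```

View pics/last.png

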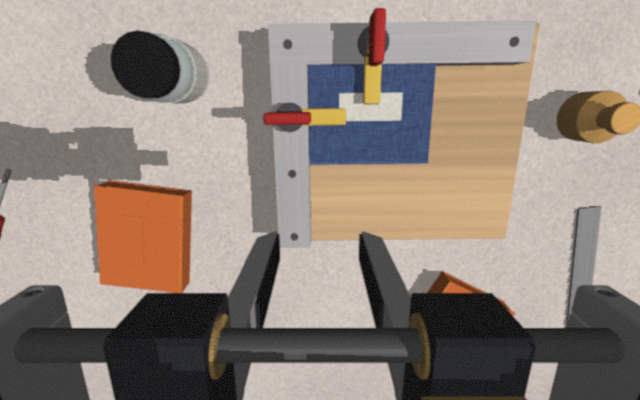

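The case is flush in the corner at px (307–435, 65–163). Both bars point inward at their stops, far at (373,80) and left at (325,117), and the arm is clear.

```bash
python3 -c "
from cell import workorder
print(workorder.hand_in())"
```

```text
the job is handed in; nothing more can be done
None
```

The blue case is flush in the fence corner, both catches are turned to their end stops, and the job was handed in at about 25 s; the arm never went near the jar, weight, folding tool or grey case.

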